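# Take a populated circuit board out of its hooked stand and hold it tilted for inspection

### The arm

A 7-joint arm with a two-finger parallel gripper is mounted at the origin on a cart in front of the work surface, level with it; the furniture and walls round the work are solid. World frame = base frame: x ahead of the robot, y to its left, z up, the work surface at z = 0. Lengths are in m, angles in rad, forces in N, time in s.
With the tool pointing down it reaches from about 0.35 to 0.9 m from the base axis. Payload 8.1 kg.
Tool frame: the origin (TCP) lies between the finger pads; the fingertips stand 22 mm ahead of it and the grasp point (between the pads) lies 3 mm ahead of it (arm.tip_reach is the distance from the TCP to the fingertips, in m); z points along the fingers, y is the line along which they close (so a half turn about z gives the same grasp; the last joint's range is limited). The gripper opens to 92 mm and grips with 3 to 60 N. Pads are 19 mm wide; open, the fingers measure 130 mm over their backs; the gripper's body (75 mm by 190 mm) begins 47 mm behind the grasp point.
Start: joints at [1.139, 0.434, 0.025, 1.573, -0.012, 1.134, -0.075], TCP at [0.202, -0.592, 0.249] pointing down, gripper open.
Joint ranges: [-2.62, 2.62], [-0.44, 2.09], [-1.27, 1.32], [0.08, 2.57], [-1.32, 4.46], [0.12, 2], [-2.74, 2.74]. Speed limits (rad/s): [2.22, 2.22, 3.01, 3.01, 3.14, 3.14, 3.14].

### API

Orientations are given as a rotation vector (axis times angle).
In Python, from cell import telemetry, vision, job, arm gives the robot as it stands. The module is installed in compiled form; this text tells all that it offers.
- The arm moves only by the shell command python3 -m creep 'ROWS' [FORCE]. ROWS is text: rows parted by semicolons, each of 7 numbers parted by spaces: the finger opening in cm, from 0 to 9.18, then the shift along the tool's x, y, z in cm, then the turn, a rotation vector about the tool's x, y, z in degrees. A call has 1 to 5 rows; each row is the pose to reach, as a shift and turn from the pose commanded when the call began, along the tool's axes at that moment; what a row does not reach only later rows make up. A row lasts 1/8 s, in which the tool goes at most 62.5 mm and 10.7 degrees, less where a joint would pass 70% of its speed; a pose out of reach is approached as far as the arm can. A call with a gripper value outside its range is refused whole. The fingers move at their own pace and stop on an object; FORCE is the grip in N (left out, the last holds). Time passes only in rows, so rows that repeat a pose let the fingers close. It gives the time, the measured TCP pose, the force, the opening and the grip force at its end, in the units of the state.
- telemetry.observe(): the state, without advancing time (a new reading comes with each control period).
- vision.get_image(name): name is "scene" or "top" or "wrist"; returns the picture (420x560x3 uint8, red, green, blue); there is no depth.
- vision.camera_info(name): a dict with "fov_y" (degrees; the focal length in pixels is half the picture's height over the tangent of half this angle, whatever the lens; pixels are square), "cx", "cy" (the principal point, pixels), "extrinsics" (4x4, takes a point from camera to world coordinates). Camera axes: x right, y down, z forward; pixel columns grow to the right and rows downward; lengths in m; the calibration is good to about 2 mm. A picture is of the moment at which its call begins: read the wrist's pose just before it. camera_info takes no time and is no camera call; for the wrist camera it gives the pose at the moment of the call.
- job.sign_off(): hands the job in; it is judged then, once.
The state is a dict: "clock": time; "joints": joint angles; "dq": joint speeds; "joint_efforts": joint torques, N m; "position": TCP position; "ee_rot": TCP orientation; "force": force on the tool from outside, world axes, zero at the start; "ft_torque": the same for the moment, N m; "width": opening from 0.0 (shut) to 1.0 (fully open); "gripper_force": force on a finger pad.
Only numpy, scipy, OpenCV 4.12 (cv2) and the standard library are available. Lean on these libraries where they do the work, as an engineer would, in place of code of your own. Each camera call takes 0.05 s, during which the arm holds its last target. There are 200 camera calls.

### The job

Grip the circuit board that carries components, slide it along its channel until it is clear of the orange hook over its end, then draw it up out of the stand. Turn it so that its component side faces upward at about 45 degrees, halfway between upright and flat, with its long edges level, and finish while still holding it still like that in the gripper, at least 20 cm above the bench. Leave the bare board in its place and the tools and parts around undisturbed.

Things in the scene. Friction and masses are not known exactly. Their poses are not given: they have to be found in the camera images.
- stand: Fixed board stand, base plate 150 (x) by 160 (y, -95 to +65) by 8 mm, origin at bench level; x points away from the robot, z up. Two 6 mm channels along y at x = -40 and +40 mm, from y = -91 to +39, between 4 mm high black rails. Boards stand in them on the plate (z = 8 mm). The -y ends are open: slide a board 25 to 40 mm toward -y to free it, then straight up.
- hook_near (a point): Tip of the orange hook at the +y end of the channel at x = -40 mm (nearer the robot), underside, 71 mm above the bench. The hook is 22 mm wide, z = 71 to 79 mm, overhanging from y = 31 to 59 mm, on a black post (y = 41 to 59, 18 mm wide, to z = 72 mm) whose 6 mm slot, 9 mm deep, keeps the board's end upright. A board at home cannot be lifted.
- hook_far (a point): The same point of the same hook at the channel at x = +40 mm (farther from the robot).
- board: Green board with yellow and black components (take this one), 98 x 60 mm, 25 to 28 mm thick in all, 0.04 to 0.08 kg, in either channel. Origin: middle of its bare underside; x along the 98 mm edges, y along the 60 mm edges, z out of the components. Starts on a long edge: x along the stand's +y, y up, z along the stand's +x; centre 38, top 68 mm above the bench, end 17 mm under the hook.
- board_grip (a point): Middle of the board's thickness, 12 mm along the board's z from its origin (38 mm above the bench at the start). The bare sheet is 4 mm thick; components form a solid block 78 x 48 mm, centred, to 25 mm above the underside. Grip across the 25 mm thickness from above, fingers closing along the board's z, with 20 to 40 N.
- blank: Bare green board with copper strips and no components, 98 x 60 x 4 mm, 0.04 kg, standing the same way in the stand's other channel (top edge at 68 mm); same axes and origin as the other board. Leave it there.
- side_cutters: Bystander: red side cutters lying on the bench, 49 x 132 x 12 mm, origin under the middle.
- transformer_2: Bystander: small black and yellow transformer on the bench, 26 x 34 x 28 mm, origin under the middle.
- brush: Bystander: black antistatic brush lying on the bench, 25 x 144 x 9 mm, origin under the middle.

How it is judged:
On the way, in this order (a step that is already met when the one before it is completed fails the run):
1. the board has been slid clear of the hook, still standing in its channel (y of board in the frame of stand below -0.019 m and height (world z) of board below 0.05 m and angle between board's own z axis and vertical between 1.3 and 1.84 rad), for 0.05 s.
2. the board is drawn up out of the stand (height (world z) of board above 0.12 m and contact force between board and stand below 0.05 N and contact force between the fingers and board above 1 N), for 0.05 s.
At the end, for the whole second after the job is handed in: The fingers hold the component board still, its centre more than 0.18 m above the bench, clear of stand and bare board; its component side faces up, its normal 32 to 58 degrees from vertical, its long edges level within 12 degrees; the bare board is within 30 mm of where it stood (height (world z) of board above 0.18 m and angle between board's own z axis and vertical between 0.56 and 1.01 rad and angle between board's own x axis and vertical between 1.36 and 1.78 rad and contact force between the fingers and board above 1 N and contact force between board and stand below 0.05 N and contact force between board and blank below 0.05 N and linear speed of board below 0.03 m/s and angular speed of board below 0.15 rad/s and distance of blank from where it was at the start of the episode below 0.03 m); the arm keeps its last pose, push and grip.
It fails at once if the bare board is moved more than 30 mm (distance of blank from where it was at the start of the episode above 0.03 m).
It fails at once if the side cutters are moved more than 30 mm (distance of side_cutters from where it was at the start of the episode above 0.03 m).
It fails at once if the transformer is moved more than 30 mm (distance of transformer_2 from where it was at the start of the episode above 0.03 m).
It fails at once if the brush is moved more than 30 mm (distance of brush from where it was at the start of the episode above 0.03 m).
It also fails if it takes over 32 s, if anything falls off the work surface, if the arm or the gripper's body presses on something with over 40 N, if the wrist force passes 120 N, or if a joint passes its speed limit or range.

## Working session

There is one attempt and no reset: what is moved stays moved. The work goes in short steps, Python scripts to look and compute and a shell command to move; the robot and the scene stay as the last step left them, time stands still between calls to the robot, and variables do not carry over. Pictures are saved under pics/ and viewed, at most 10 in all, crops included, and the job is handed in when it is done.

```bash
mkdir -p pics; python3 - <<'E'
from cell import telemetry, vision
import cv2, numpy as np
np.set_printoptions(precision=4,suppress=True)
for n in ("scene","top"):
    i=vision.camera_info(n); print(n,i)
    cv2.imwrite(f"pics/{n}0.png",cv2.cvtColor(vision.get_image(n),cv2.COLOR_RGB2BGR))
s=telemetry.observe(); print(s)
E
```

```text
scene {'fov_y': 47.86339437883732, 'cx': 275.6078204590561, 'cy': 205.72795639947304, 'extrinsics': array([[-0.8913, -0.321 ,  0.3202,  0.1548],
       [-0.4533,  0.6194, -0.641 ,  0.1306],
       [ 0.0074, -0.7165, -0.6976,  0.6752],
       [ 0.    ,  0.    ,  0.    ,  1.    ]])}
top {'fov_y': 52.83917584036493, 'cx': 276.55868952282225, 'cy': 203.36574374719146, 'extrinsics': array([[-0.0189, -0.9922,  0.1229,  0.3517],
       [-0.9998,  0.0191,  0.0005, -0.4322],
       [-0.0028, -0.1229, -0.9924,  0.935 ],
       [ 0.    ,  0.    ,  0.    ,  1.    ]])}
{'clock': 0.1, 'joints': array([ 1.1394,  0.4352,  0.025 ,  1.574 , -0.0116,  1.134 , -0.0751]), 'dq': array([-0.0019, -0.0026, -0.0001, -0.0016, -0.0001,  0.0004,  0.0018]), 'joint_efforts': array([  0.004 , -66.9131,   0.9883, -31.5149,  -0.0606,   0.0374,
         0.0001]), 'position': array([ 0.2017, -0.5911,  0.248 ]), 'ee_rot': array([-3.0979, -0.5139,  0.0005]), 'force': array([-1.0844,  0.0502, -0.1457]), 'ft_torque': array([-0.032 ,  0.0512, -0.0086]), 'gripper_force': 0.0, 'width': 1.0022939905435189}
```

View pics/scene0.png

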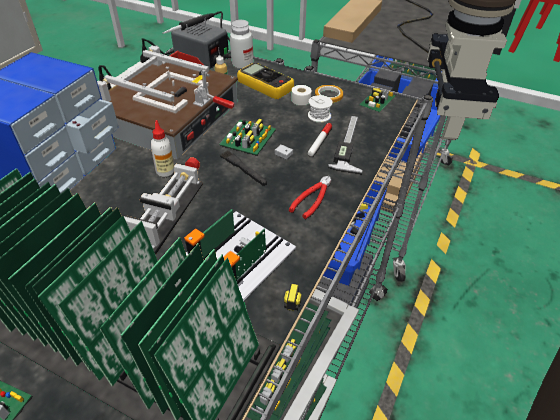

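View pics/top0.png

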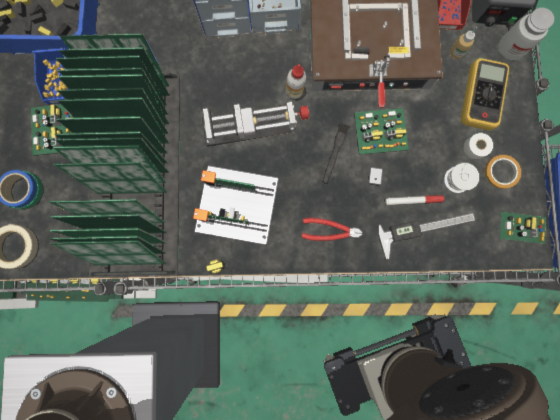

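The top view shows the stand at about (236,205). The component board is in the near channel with its hook at (202,214), and the blank is in the far channel with its hook at (208,177). The transformer is at (215,266) and the cutters at (332,229).

```bash
cat > h.py <<'E'
import cv2, numpy as np
from cell import vision, telemetry
from scipy.spatial.transform import Rotation as R
np.set_printoptions(precision=4,suppress=True)
def plane(info,uv,z):
    f=210/np.tan(np.radians(info["fov_y"]/2)); E=info["extrinsics"]
    uv=np.atleast_2d(uv).astype(float)
    d=np.c_[(uv[:,0]-info["cx"])/f,(uv[:,1]-info["cy"])/f,np.ones(len(uv))]@E[:3,:3].T
    o=E[:3,3]; return o+d*((z-o[2])/d[:,2])[:,None]
def blobs(mask,amin):
    n,l,s,c=cv2.connectedComponentsWithStats(mask.astype(np.uint8))
    return [(s[i],c[i],l==i) for i in range(1,n) if s[i,4]>amin]
E
python3 - <<'E'
from h import *
im=cv2.imread("pics/top0.png"); info=vision.camera_info("top")
hsv=cv2.cvtColor(im,cv2.COLOR_BGR2HSV); roi=np.zeros(im.shape[:2],bool); roi[150:285,180:300]=1
w=(hsv[...,1]<40)&(hsv[...,2]>170)&roi
pts=np.argwhere(max(blobs(w,300),key=lambda b:b[0][4])[2])[:,::-1]
P=plane(info,pts,0.008)[:,:2].astype(np.float32)
r=cv2.minAreaRect(P*1000); print("plate",r); print(cv2.boxPoints(r))
o=(hsv[...,0]>5)&(hsv[...,0]<16)&(hsv[...,1]>180)&(hsv[...,2]>150)&roi
for s,c,m in blobs(o,30):
    q=plane(info,np.argwhere(m)[:,::-1],0.079)[:,:2].astype(np.float32)
    print("hook",s,c,cv2.minAreaRect(q*1000))
cv2.imwrite("pics/crop1.png",cv2.resize(im[150:285,180:300],None,fx=5,fy=4.4*5/4.4*0.88,interpolation=cv2.INTER_CUBIC))
E
```

```text
plate ((466.10400390625, -342.67034912109375), (159.0456085205078, 149.0281982421875), 78.83380889892578)
[[ 377.6005 -406.2577]
 [ 523.8075 -435.1178]
 [ 554.6075 -279.083 ]
 [ 408.4005 -250.2229]]
```

View pics/crop1.png

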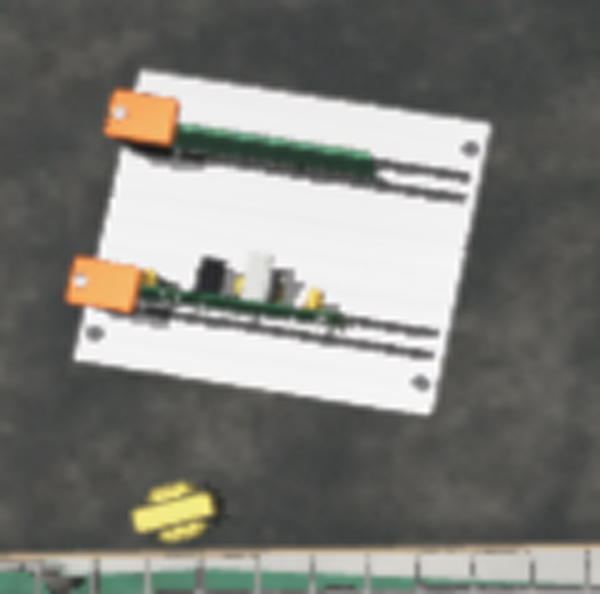

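```bash
cat >> h.py <<'E'
a=np.arctan2(-.1937,.981); O=np.array([.4690,-.3280,0])
S=np.array([[np.cos(a),-np.sin(a),0],[np.sin(a),np.cos(a),0],[0,0,1]])
Rg=np.c_[S[:,1],S[:,0],[0,0,-1]]      # tool axes at the grasp
def toW(p): return O+S@np.array(p)
def move(target_tcp,Rt=Rg):
    s=telemetry.observe(); R0=R.from_rotvec(s["ee_rot"])
    print("shift cm",R0.inv().apply(target_tcp-s["position"])*100,"turn deg",np.degrees((R0.inv()*R.from_matrix(Rt)).as_rotvec()),"tcp",s["position"])
E
python3 - <<'E'
from h import *
for n in("top","scene"):
    im=cv2.imread(f"pics/{n}0.png"); info=vision.camera_info(n)
    hsv=cv2.cvtColor(im,cv2.COLOR_BGR2HSV)
    o=(hsv[...,0]>5)&(hsv[...,0]<18)&(hsv[...,1]>150)&(hsv[...,2]>120)
    for s,c,m in blobs(o,40):
        if not(150<c[1]<280 and 180<c[0]<260): continue
        q=plane(info,np.argwhere(m)[:,::-1],0.079)
        print(n,s,c,((q.mean(0)-O)@S))
print(toW([-30,-10,0]) if 0 else toW([-.030,-.008,.045]))
move(toW([-.030,-.008,.20]))
E
```

```text
top [201 171  14  12  80] [207.2875 176.55  ] [0.0389 0.0461 0.079 ]
scene [184 228  20  17 182] [194.0769 236.2637] [0.0397 0.0487 0.079 ]
scene [224 251  16  16 126] [231.5556 257.5714] [-0.041   0.0439  0.079 ]
[ 0.438 -0.33   0.045]
shift cm [ 30.8018 -17.0734   4.8227] turn deg [ -0.0754  -0.0352 -59.9924] tcp [ 0.2017 -0.5911  0.248 ]
```

```bash
python3 -m creep '9 6 -3.4 0 0 0 -10; 8 12 -6.8 0 0 0 -20; 7 18 -10.2 0 0 0 -30; 6 24 -13.6 0 0 0 -40; 6 30.8 -17.1 0 0 0 -50'; python3 - <<'E'
from h import *
move(toW([-.030,-.008,.15])); print(telemetry.observe())
E
```

```text
clock: 0.72
position: [0.4116, -0.3575, 0.2486]
ee_rot: [-2.587, -1.783, 0.0]
force: [0.9, -1.0, 0.1]
width: 0.658
gripper_force: 0.0
shift cm [3.5104 1.4906 9.8633] turn deg [-0.0112  0.0076 -9.682 ] tcp [ 0.4116 -0.3575  0.2486]
{'clock': 0.725, 'joints': array([ 0.8241,  0.3247, -0.2696,  1.7513,  0.0968,  1.0788,  0.1582]), 'dq': array([-0.559 ,  0.0389, -0.4669, -0.0254,  0.1715,  0.0201,  0.3101]), 'joint_efforts': array([  4.6435, -58.6916,  -1.0985, -28.9732,  -0.4805,   0.3726,
        -0.6307]), 'position': array([ 0.4116, -0.3575,  0.2486]), 'ee_rot': array([-2.5867, -1.7827,  0.0004]), 'force': array([ 0.893 , -0.9665,  0.0592]), 'ft_torque': array([-0.0231, -0.1316, -0.0431]), 'gripper_force': 0.0, 'width': 0.6578588992285948}
```

```bash
python3 -m creep '6 0 0 0 0 0 -10; 6 0 0 0 0 0 -10; 6 0 0 0 0 0 -10'; python3 - <<'E'
from h import *
im=cv2.cvtColor(vision.get_image("wrist"),cv2.COLOR_RGB2BGR); cv2.imwrite("pics/w1.png",im)
print(vision.camera_info("wrist"))
move(toW([-.030,-.008,.12]))
E
```

```text
clock: 1.1
position: [0.4099, -0.3601, 0.2485]
ee_rot: [-2.433, -1.987, 0.001]
force: [0.0, -0.1, -0.3]
width: 0.654
gripper_force: 0.0
{'fov_y': 67.6327064793233, 'cx': 275.15764634711473, 'cy': 205.50567723198193, 'extrinsics': array([[ 0.9799, -0.193 , -0.05  ,  0.4242],
       [-0.1994, -0.9481, -0.2476, -0.294 ],
       [ 0.0004,  0.2526, -0.9676,  0.3828],
       [ 0.    ,  0.    ,  0.    ,  1.    ]])}
shift cm [ 3.5063  2.1667 12.8495] turn deg [-0.0331  0.008  -0.2994] tcp [ 0.4099 -0.3601  0.2485]
```

View pics/w1.png

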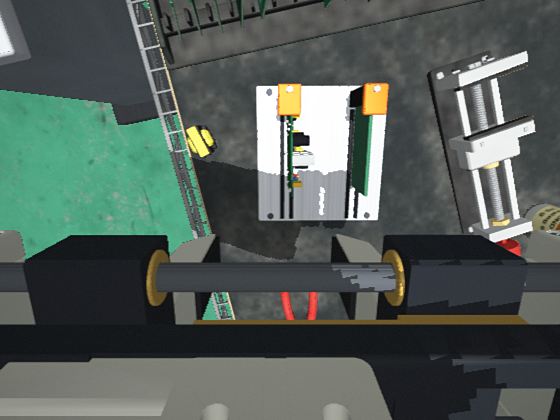

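The wrist view shows the board in the left (near) channel with its hook at (289,100). The stand is well aligned with the tool. I'll check the hook position from this view, then descend.

```bash
python3 - <<'E'
from h import *
im=cv2.imread("pics/w1.png"); info=vision.camera_info("wrist")
hsv=cv2.cvtColor(im,cv2.COLOR_BGR2HSV)
o=(hsv[...,0]>5)&(hsv[...,0]<18)&(hsv[...,1]>150)&(hsv[...,2]>120)
for s,c,m in blobs(o,200):
    if c[1]<150: print(s,c,(plane(info,[s[:2]+s[2:4]/2],.079)-O)@S)
g=(hsv[...,0]>40)&(hsv[...,0]<90)&(hsv[...,1]>90); g[:,:262]=0;g[215:]=0;g[:,345:]=0;g[:85]=0
b=max(blobs(g,20),key=lambda b:b[0][4]); print("board green",b[0])
c=b[0]; print((plane(info,[[c[0],c[1]+c[3]],[c[0]+c[2],c[1]+c[3]]],.068)-O)@S)
E
python3 -m creep '6 1.7 1.1 0 0 0 0; 6 3.5 2.2 2 0 0 0; 6 3.5 2.2 6 0 0 0; 6 3.5 2.2 10 0 0 0; 6 3.5 2.2 10 0 0 0'; python3 - <<'E'
from h import *
move(toW([-.030,-.008,.048]))
E
```

```text
board green [287 116   6  81 317]
[[-0.0386 -0.0485  0.068 ]
 [-0.0324 -0.0486  0.068 ]]
clock: 1.78
position: [0.4368, -0.3288, 0.1464]
ee_rot: [-2.426, -1.988, 0.003]
force: [-0.9, -0.1, 1.1]
width: 0.655
gripper_force: 0.0
shift cm [-0.1126  0.1917  9.8366] turn deg [-0.3116 -0.1063 -0.1701] tcp [ 0.4368 -0.3288  0.1464]
```

```bash
python3 -m creep '6 0 0.2 2.5 0 0 0; 6 0 0.2 5 0 0 0; 6 0 0.2 7.5 0 0 0; 6 0 0.2 9.8 0 0 0; 6 0 0.2 9.8 0 0 0'; python3 - <<'E'
from h import *
im=cv2.cvtColor(vision.get_image("wrist"),cv2.COLOR_RGB2BGR); cv2.imwrite("pics/w2.png",im)
move(toW([-.0295,-.008,.048]))
E
```

```text
clock: 2.4
position: [0.4408, -0.3301, 0.051]
ee_rot: [-2.428, -1.992, 0.001]
force: [-0.6, 0.4, 0.4]
width: 0.656
gripper_force: 0.0
shift cm [-0.0428 -0.2885  0.3842] turn deg [ 0.0238  0.0292 -0.0868] tcp [ 0.4414 -0.3303  0.0518]
```

View pics/w2.png

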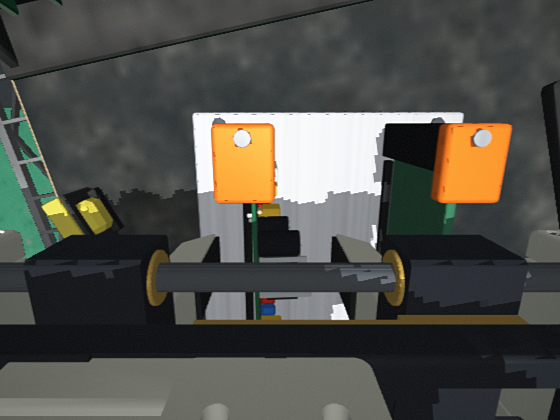

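The fingers straddle the board: its sheet is at column 255, the components reach 297, and the finger inner faces are at about 215 and 340. I'll centre the gripper and close.

```bash
python3 -m creep '5 0 -0.25 0.3 0 0 0; 3.5 0 -0.25 0.3 0 0 0; 3 0 -0.25 0.3 0 0 0; 2.8 0 -0.25 0.3 0 0 0; 2.8 0 -0.25 0.3 0 0 0' 10; python3 - <<'E'
from h import *
s=telemetry.observe(); print(s["force"]@S, s["width"]*91.8, s["gripper_force"])
move(toW([-.0295,-.008,.048]))
E
```

```text
clock: 3.08
position: [0.4389, -0.3291, 0.0479]
ee_rot: [2.427, 1.995, 0.0]
force: [1.3, -0.4, 0.1]
width: 0.307
gripper_force: 0.3
[ 1.3205 -0.1894  0.0671] 28.18194725857189 0.3141174651682377
shift cm [-0.1085 -0.0151 -0.0127] turn deg [0.0251 0.006  0.0055] tcp [ 0.4389 -0.3291  0.0479]
```

```bash
python3 -m creep '2 0 0 0 0 0 0; 2 0 0 0 0 0 0; 2 0 0 0 0 0 0' 8; python3 -c "
from h import *
s=telemetry.observe(); print(s['force']@S, s['width']*91.8, s['gripper_force'])"
```

```text
clock: 3.45
position: [0.4393, -0.3292, 0.0479]
ee_rot: [2.426, 1.994, 0.001]
force: [3.3, -0.9, -0.1]
width: 0.271
gripper_force: 8.0
[ 3.3794 -0.2451 -0.116 ] 24.832650688342728 7.996880114078522
```

```bash
python3 -m creep '2 0 0.1 0 0 0 0; 2 0 0.1 0 0 0 0; 2 -0.4 0.1 0 0 0 0; 2 -0.8 0.1 0 0 0 0' 32; python3 -c "
from h import *
s=telemetry.observe(); print(s['force']@S, s['width']*91.8, s['gripper_force'], (s['position']-O)@S)"
```

```text
clock: 3.95
position: [0.4382, -0.3359, 0.0478]
ee_rot: [-2.425, -1.995, -0.001]
force: [1.3, 3.2, 6.5]
width: 0.271
gripper_force: 32.0
[0.6885 3.3958 6.4579] 24.85204654016199 31.998319029808044 [-0.0286 -0.0137  0.0478]
```

```bash
python3 -m creep '2 -0.6 0 0 0 0 0; 2 -1.2 0 0 0 0 0; 2 -1.8 0 0 0 0 0; 2 -2.4 0 0 0 0 0; 2 -2.4 0 0 0 0 0'; python3 - <<'E'
from h import *
s=telemetry.observe(); print(s['force']@S, s['width']*91.8, s['gripper_force'], (s['position']-O)@S)
im=cv2.cvtColor(vision.get_image("scene"),cv2.COLOR_RGB2BGR); cv2.imwrite("pics/s2.png",cv2.resize(im[160:320,140:340],None,fx=4,fy=3.75))
E
```

```text
clock: 4.58
position: [0.4333, -0.3606, 0.0478]
ee_rot: [-2.427, -1.994, -0.0]
force: [0.2, -0.2, 4.5]
width: 0.274
gripper_force: 32.0
[ 0.2711 -0.1733  4.5161] 25.146695693341005 31.997382044792175 [-0.0287 -0.0388  0.0478]
```

View pics/s2.png

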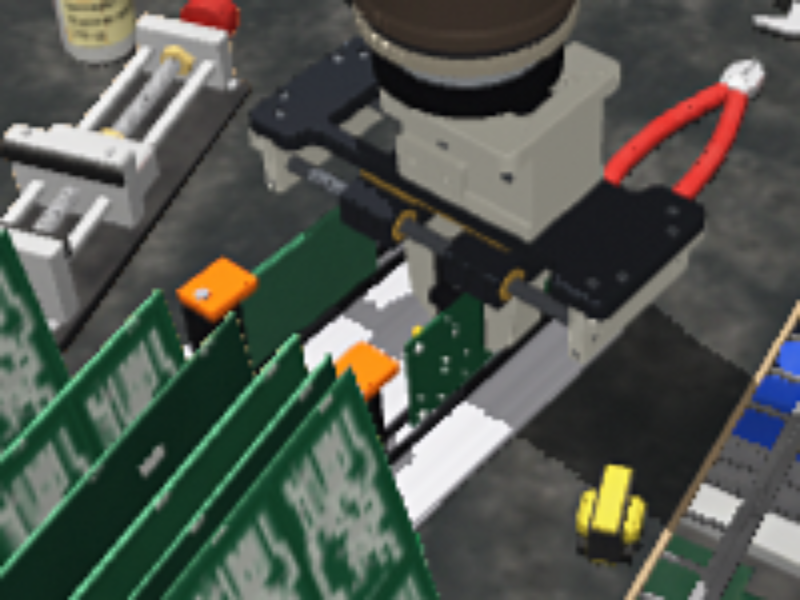

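The board has left its hook (gap visible between the hook at (365,370) and the board end at (410,380)) and is still upright. I'll lift it.

```bash
python3 -m creep '2 0 0 -1 0 0 0; 2 0 0 -3 0 0 0; 2 0 0 -6 0 0 0; 2 0 0 -9 0 0 0; 2 0 0 -12 0 0 0' 35;  python3 -m creep '2 0 0 -4 0 0 0; 2 0 0 -8 0 0 0; 2 0 0 -12 0 0 0; 2 0 0 -12 0 0 0'; python3 -c "
from h import *
s=telemetry.observe(); print(s['force']@S, s['width']*91.8, s['gripper_force'], (s['position']-O)@S,s['joints'])"
```

```text
clock: 5.25
position: [0.4325, -0.3603, 0.1688]
ee_rot: [-2.426, -1.994, 0.001]
force: [0.0, -0.1, -0.5]
width: 0.269
gripper_force: 35.0
clock: 5.75
position: [0.4341, -0.3611, 0.2911]
ee_rot: [2.424, 1.992, 0.001]
force: [0.5, 0.3, -1.9]
width: 0.271
gripper_force: 35.0
[ 0.4194  0.4274 -1.9021] 24.86504041351233 34.99666392803192 [-0.0278 -0.0393  0.2911] [ 0.8401  0.3258 -0.3209  1.644   0.11    1.1848  0.2989]
```

```bash
python3 -m creep '2 0 0 0 -6 0 0; 2 0 0 0 -14 0 0; 2 0 0 0 -22 0 0; 2 0 0 0 -30 0 0; 2 0 0 0 -30 0 0'; python3 -c "
from h import *
s=telemetry.observe(); print(s['force']@S, s['gripper_force'], (s['position']-O)@S,s['joints']);print(S.T@R.from_rotvec(s['ee_rot']).as_matrix())"
```

```text
clock: 6.38
position: [0.4297, -0.3602, 0.2854]
ee_rot: [2.094, 1.713, 0.457]
force: [-0.6, 0.4, -0.5]
width: 0.274
gripper_force: 35.0
[-0.6311  0.3102 -0.4709] 34.99604880809784 [-0.0323 -0.0392  0.2854] [ 1.1762  0.1408 -0.4479  2.027  -0.3807  0.5708  0.8249]
[[ 0.004   0.8683  0.496 ]
 [ 1.     -0.0047  0.0001]
 [ 0.0025  0.496  -0.8683]]
```

```bash
python3 -m creep '2 0 0 0 -5 0 0; 2 0 0 0 -10 0 0; 2 0 0 0 -15 0 0; 2 0 0 0 -15 0 0; 2 0 0 0 -15 0 0'; python3 - <<'E'
from h import *
im=cv2.cvtColor(vision.get_image("scene"),cv2.COLOR_RGB2BGR); cv2.imwrite("pics/s3.png",cv2.resize(im[100:320,100:360],None,fx=3,fy=2.7))
cv2.imwrite("pics/w3.png",cv2.cvtColor(vision.get_image("wrist"),cv2.COLOR_RGB2BGR))
s=telemetry.observe(); print(s['force']@S, s['gripper_force'], s['width']*91.8,(s['position']-O)@S,s['joints'],s['dq']);print(S.T@R.from_rotvec(s['ee_rot']).as_matrix())
E
```

```text
clock: 7.0
position: [0.4343, -0.3599, 0.2878]
ee_rot: [1.899, 1.563, 0.65]
force: [-0.2, 0.1, -0.8]
width: 0.269
gripper_force: 35.0
[ 0.1589  1.2635 -1.5837] 34.996671080589294 24.97720482838417 [-0.0276 -0.0382  0.2881] [ 1.5059  0.1569 -0.6875  2.1874 -1.1203  0.3947  1.6316] [-0.0021 -0.0066  0.0017  0.0038 -0.0145 -0.0102  0.0195]
[[-0.0024  0.7071  0.7071]
 [ 1.      0.0009  0.0025]
 [ 0.0011  0.7071 -0.7071]]
```

View pics/s3.png

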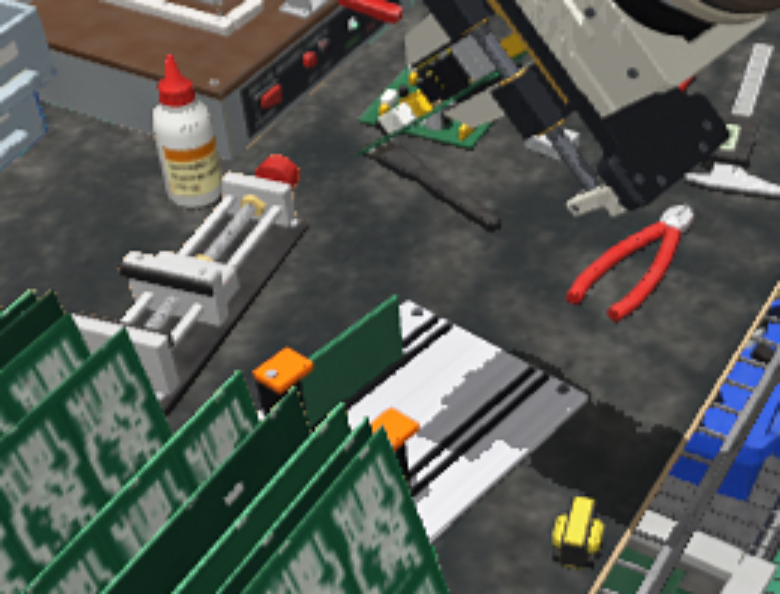

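View pics/w3.png

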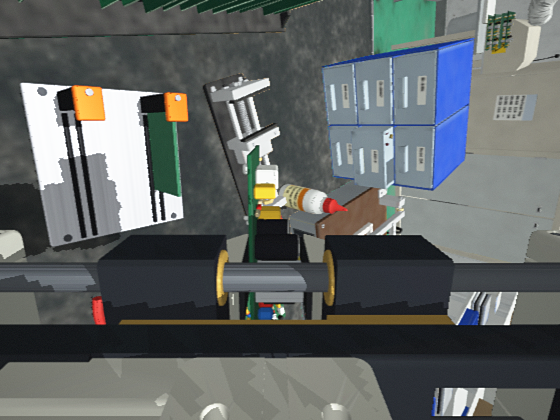

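The board is held with its components up and the stand is empty in the near channel. I'll check the level of the long edge by projecting the expected corners into the scene crop.

```bash
python3 - <<'E'
from h import *
s=telemetry.observe(); T=R.from_rotvec(s["ee_rot"]).as_matrix()
i=vision.camera_info("scene"); E=i["extrinsics"]; f=210/np.tan(np.radians(i["fov_y"]/2))
im=cv2.imread("pics/s3.png")
def px(p):
    c=E[:3,:3].T@(s["position"]+T@np.array(p)-E[:3,3]); u=f*c[0]/c[2]+i["cx"]; v=f*c[1]/c[2]+i["cy"]
    return int((u-100)*3),int((v-100)*2.7)
q=[px([x+.006,-.0125,z+.010]) for x,z in((.049,.03),(.049,-.03),(-.049,-.03),(-.049,.03))]; print(q)
for a,b in zip(q,q[1:]+q[:1]): cv2.line(im,a,b,(255,0,255),1)
cv2.imwrite("pics/s3b.png",cv2.resize(im[0:250,300:620],None,fx=2.4,fy=2.4))
E
```

```text
[(360, 156), (424, 122), (557, 36), (490, 73)]
```

View pics/s3b.png

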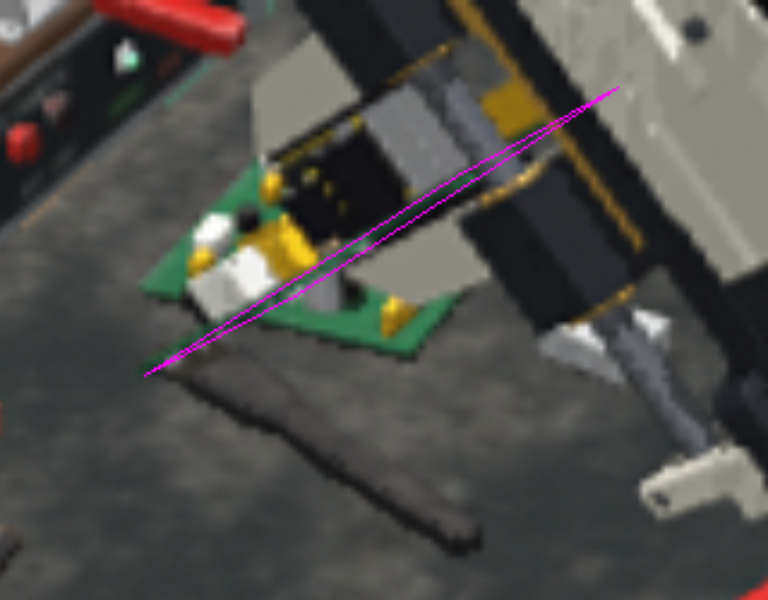

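The held board is seen edge-on and matches the prediction: its end is at (150,370), as computed for an unslipped grip. I'll let it settle and hand it in.

```bash
python3 -m creep '2 0 0 0 0 0 0; 2 0 0 0 0 0 0; 2 0 0 0 0 0 0; 2 0 0 0 0 0 0' && python3 -c "
from cell import job; print(job.sign_off())"
```

```text
clock: 7.6
position: [0.4335, -0.3606, 0.2878]
ee_rot: [1.899, 1.561, 0.646]
force: [0.5, 0.7, -0.7]
width: 0.27
gripper_force: 35.0
the job is handed in; nothing more can be done
None
```

I slid the component board clear of the hook, lifted it out and handed the job in at 7.6 s on the robot's clock. It was held still with the component side up at 45 degrees, long edges level, centre about 28 cm above the bench; sign-off returned no verdict.

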